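# Re-arm the stirring station at its two-key reset box

### The job

Re-arm the stirring station after a safety stop: with the fingertips push the yellow sliding guard of the reset box straight back, away from its front, all the way to its stop, then press the two green keys together, one fingertip on each, hold both fully down for at least two seconds, and let both spring up again. Leave the guard open. Nothing is to be grasped or lifted, the small red stop key between the green ones must not be pressed, and the things standing around must not be shifted or knocked over.

Things in the scene. Friction and masses are not known exactly. Their poses are not given: they have to be found in the camera images.
- reset_box: grey, immovable low control box with a black deck, 250 x 180 mm, deck 30 mm high. Origin: centre of its underside; x axis from its front (key end, roughly facing the robot) to its back, y to its left, z up. Key row 55 mm in front of the origin: green keys at y = +32 and -32 mm, red key at y = 0; all tops 44 mm above the worktop. Guard rails along x at y = +-76 mm, 10 mm wide, 47 mm high
- guard (a joint): slide of the yellow guard, a solid flat block 95 (x) x 162 (y) x 24 mm, underside 49 mm and top 73 mm above the worktop. 0 = fully forward over the keys; grows as it slides to the box's +x (back); 0.100 m = at its rubber stops, front face 52 mm behind the key centres. Starts nearly forward (0 to 0.012), about 2 N of friction, stays where it is left
- guard_front (a point): centre of the guard's front face (the face to push, looking to the box's -x), 61 mm above the worktop; moves with the guard
- key_left_top (a point): centre of the top of the left green key (26 mm across, vertical stroke 7 mm); moves with the key
- key_right_top (a point): centre of the top of the right green key (26 mm across, vertical stroke 7 mm); moves with the key
- key_left (a joint): travel of the left green key: 0 = up, 0.007 m = fully down. Spring: 1.5 N to start, 5 N fully down; springs back when let go
- key_right (a joint): travel of the right green key: as the left one
- key_stop (a joint): travel of the red stop key (15 mm across) midway between the green ones: 0 = up, 0.007 m = fully down; not to be pressed
- vial_a: small glass vial with a black cap, 27 mm across, 62 mm high, loose bystander; origin at the centre of its underside
- dropper_bottle: small amber dropper bottle, 38 mm across, 106 mm high, loose bystander; origin at the centre of its underside
- sample_jar: grey-green jar with a black lid, 68 mm across, 106 mm high, loose bystander; origin at the centre of its underside
- timer: small white kitchen-type timer, 58 x 66 x 19 mm, lying flat, loose bystander; origin at the centre of its underside
- tape_blue: roll of blue tape, 46 mm across, 25 mm high, lying flat, loose bystander; origin at the centre of its underside

How it is judged:
On the way, in this order (a step that is already met when the one before it is completed fails the run):
1. the yellow guard is pushed back to its stop (at least 93 of 100 mm) (value of joint guard above 0.093 m), for 0.2 s.
2. both green keys are held down together by the fingers (each at least 5 of 7 mm) for 2 s without a break (value of joint each of key_left, key_right above 0.005 m and contact force between the fingers and reset_box above 3 N), for 2 s.
At the end, for the whole second after the job is handed in: The guard stands at its stop (93 mm or more of 100), all three keys are up again (within 1 mm), and the loose things stand still within 20 mm of where they were (value of joint guard above 0.093 m and value of joint each of key_left, key_right, key_stop below 0.001 m and distance of each of vial_a, dropper_bottle, sample_jar, timer, tape_blue from where it was at the start of the episode below 0.02 m and linear speed of each of vial_a, dropper_bottle, sample_jar, timer, tape_blue below 0.02 m/s); the robot touches nothing.
It fails at once if one green key is pressed down (5 mm or more) while the other is still up (less than 1 mm) ((value of joint key_left above 0.005 m and value of joint key_right below 0.001 m) or (value of joint key_right above 0.005 m and value of joint key_left below 0.001 m)).
It fails at once if the red stop key is pressed (3 mm or more) (value of joint key_stop above 0.003 m).
It fails at once if a bystander is shifted by more than 20 mm, lifted or tipped (distance of any of vial_a, dropper_bottle, sample_jar, timer, tape_blue from where it was at the start of the episode above 0.02 m or angle between any of vial_a, dropper_bottle, sample_jar, timer, tape_blue's own z axis and vertical above 0.35 rad).
It also fails if it takes over 61 s, if anything falls off the work surface, if the arm or the gripper's body presses on something with over 40 N, if the wrist force passes 120 N, or if a joint passes its speed limit or range.

### The arm

A 6-joint arm with a two-finger parallel gripper is mounted at the origin on a cart in front of the work surface, level with it; the furniture and walls round the work are solid. World frame = base frame: x ahead of the robot, y to its left, z up, the work surface at z = 0. Lengths are in m, angles in rad, forces in N, time in s.
With the tool pointing down it reaches from about 0.35 to 0.975 m from the base axis. Payload 4.9 kg.
Tool frame: the origin (TCP) lies at the very end of the fingers, on their centre line; the grasp point (between the pads) lies 19 mm behind it; z points along the fingers, x is the direction in which the jaws open and shut, and the axes are right-handed (so a half turn about z gives the same grasp; the last joint's range is limited). The gripper opens to 85 mm and grips with 20 to 120 N. Pads are 22 mm wide; open, the fingers measure 114 mm over their backs; the gripper's body (76 mm by 85 mm) begins 54 mm behind the grasp point. The pads swing forward as they close: fully open they stand 13 mm farther back than shut.
Start: joints at [-0.119, 0.053, 1.613, -0, 1.476, -0.119], TCP at [0.625, 0, 0.231] pointing down, gripper open.
Joint ranges: [-3.01, 3.01], [-1.01, 2.22], [0.06, 2.58], [-1.02, 4.17], [0.09, 2.62], [-3.14, 3.14]. Speed limits (rad/s): [2.57, 2.57, 3.14, 3.14, 3.14, 3.14].

### API

Orientations are given as a rotation vector (axis times angle).
In Python, from station import monitor, imaging, ticket gives the robot as it stands.
- The arm moves only by the tool step_arm, never from a script. Its argument "targets" is one flat list of numbers, 4 for each row, row after row: the shift along the tool's x, y, z in m, then the turn about the tool's z in rad. In form: [tx, ty, tz, roll, tx, ty, tz, roll, ...]. A call has 1 to 12 rows; each row is the pose to reach, as a shift and turn from the pose measured when the call began, along the tool's axes at that moment; what a row does not reach only later rows make up. A row lasts 1/12 s, in which the tool goes at most 41.7 mm and 7.16 degrees, less where a joint would pass 70% of its speed; a pose out of reach is approached as far as the arm can. A call with a gripper value outside its range is refused whole. "grip" is the finger opening in m, from 0 to 0.0854, set as the call begins (left out, the last holds). The fingers move at their own pace and stop on an object; "force" is the grip in N (left out, the last holds). Time passes only in rows, so rows that repeat a pose let the fingers close. It gives the time, the measured TCP pose, the force and the opening at its end, in the units of the state.
- monitor.get_obs(): the state, without advancing time (a new reading comes with each control period).
- imaging.get_image(name): name is "scene" or "side" or "wrist"; returns a dict with "color" (400x640x3 uint8, red, green, blue), "depth" (400x640 float32, m along the optical axis (not along the pixel's ray), 0 where there is no reading), "fov_y" (degrees; the focal length in pixels is half the picture's height over the tangent of half this angle, whatever the lens; pixels are square), "cx", "cy" (the principal point, pixels), "R" (3x3) and "t" (3): a world point X has camera coordinates R X + t. Camera axes: x right, y down, z forward; pixel columns grow to the right and rows downward; lengths in m; the calibration is good to about 2 mm. A picture is of the moment at which its call begins.
- ticket.finish_job(): hands the job in, once; it reports no verdict.
Trained networks look in a picture, given as the dict that the camera call returned (one of the last four; its "shot" number tells which), for a name from the list of things; names that differ only in an ending like _2 or _b are one class to them, and where a whole thing is asked for, a point or a joint stands for the part that bears it (a point fixed in the world has none). Each returns a list of dicts, best first, with "score" (0 to 1); they miss things now and then, are a little off and sometimes report something else, mostly with a low value. They report only what shows in the picture. A call takes as long as a camera call.
- imaging.search_frame(name, picture): "uv" ([column, row] in pixels, amid what is visible of it).
- imaging.mark_of(name, picture): "uv" ([column, row] in pixels: a listed point, or the origin of a listed thing).
The state is a dict: "t": time; "q": joint angles; "dq": joint speeds; "effort": joint torques, N m; "tool_pos": TCP position; "tool_rot": TCP orientation; "contact_force": force on the tool from outside, world axes, zero at the start; "wrist_torque": the same for the moment, N m; "opening": finger opening in m.
Only numpy, scipy, OpenCV 4.12 (cv2) and the standard library are available. Lean on these libraries where they do the work, as an engineer would, in place of code of your own. Each camera call takes 0.05 s, during which the arm holds its last target.

## Working session

There is one attempt and no reset: what is moved stays moved. The work goes in short steps, Python scripts to look and compute and a tool call to move; the robot and the scene stay as the last step left them, time stands still between calls to the robot, and variables do not carry over. Pictures are saved under pics/ and viewed, and the job is handed in when it is done.

Besides the shell and the picture viewer there is one more tool, called as name(argument=value, ...), one argument or row to a line, values as JSON. step_arm: Moves the arm, as the interface text tells. Its arguments: {"type":"object","properties":{"targets":{"type":"array","items":{"type":"number"}},"grip":{"type":"number"},"force":{"type":"number"}},"required":["targets"]}

```bash
mkdir -p pics; cat > h.py <<'E'
import numpy as np, cv2
from station import monitor, imaging, ticket
def pix2w(p,uv,d=None,z=None):
    f=200/np.tan(np.radians(p["fov_y"])/2); f=p["color"].shape[0]/2/np.tan(np.radians(p["fov_y"])/2)
    R=np.array(p["R"]);t=np.array(p["t"]);u,v=uv
    ray=np.array([(u-p["cx"])/f,(v-p["cy"])/f,1.])
    if z is not None:
        c=-R.T@t; w=R.T@ray; return c+w*(z-c[2])/w[2]
    if d is None: d=p["depth"][int(round(v)),int(round(u))]
    return R.T@(ray*d-t)
E
python3 - <<'E'
from h import *
o=monitor.get_obs();print({k:np.round(v,3) for k,v in o.items()})
for n in ["scene","side"]:
    p=imaging.get_image(n); cv2.imwrite(f"pics/{n}0.png",p["color"][:,:,::-1])
    print(n,np.round(-np.array(p["R"]).T@p["t"],3),p["fov_y"])
    for k,z in [("reset_box",0),("guard_front",.061),("key_left_top",.044),("key_right_top",.044),("vial_a",0),("dropper_bottle",0),("sample_jar",0),("timer",0),("tape_blue",0)]:
        for r in imaging.mark_of(k,p)[:2]: print(k,np.round(r["uv"],1),round(r["score"],2),np.round(pix2w(p,r["uv"],z=z),3))
E
```

```text
{'t': np.float64(0.0), 'q': array([-0.119,  0.053,  1.614,  0.   ,  1.476, -0.119]), 'dq': array([ 0.   , -0.001, -0.001, -0.   , -0.003,  0.   ]), 'effort': array([ 0.0000e+00, -3.9367e+01, -3.7018e+01, -0.0000e+00,  7.0000e-03,
       -0.0000e+00]), 'tool_pos': array([0.624, 0.   , 0.23 ]), 'tool_rot': array([-3.141e+00, -0.000e+00,  3.000e-03]), 'contact_force': array([-0.24 ,  0.261,  0.658]), 'wrist_torque': array([-0.056,  0.011, -0.026]), 'opening': np.float64(0.085)}
scene [-0.038 -0.698  0.974] 43.15397630750034
guard_front [279.9 196.2] 0.55 [0.47  0.142 0.061]
vial_a [247.4 158.2] 0.56 [0.526 0.402 0.   ]
dropper_bottle [221.  172.7] 0.86 [0.429 0.395 0.   ]
sample_jar [388.4 300.3] 0.96 [ 0.492 -0.249 -0.   ]
timer [284.2 146.6] 0.56 [0.647 0.375 0.   ]
tape_blue [421.7 310.3] 0.88 [ 0.531 -0.317  0.   ]
side [-0.128  1.019  0.689] 43.883234278645745
reset_box [279.1 227.5] 0.78 [0.576 0.149 0.   ]
guard_front [312.9 221.6] 0.74 [0.464 0.157 0.061]
vial_a [221.3 282.1] 0.65 [0.538 0.405 0.   ]
dropper_bottle [262.1 293.9] 0.61 [0.438 0.384 0.   ]
sample_jar [382.  180.9] 0.56 [ 0.486 -0.258  0.   ]
tape_blue [267.7 296.3] 0.67 [0.423 0.384 0.   ]
```

View pics/scene0.png

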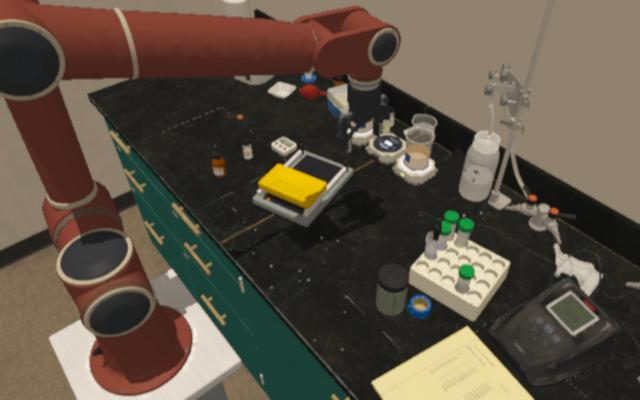

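View pics/side0.png

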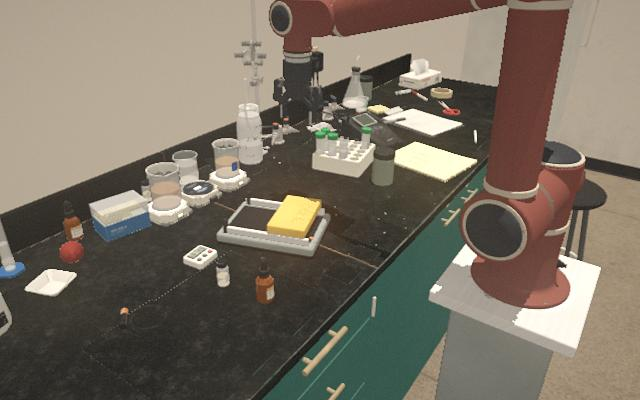

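The scene view shows the box at about (303,187) and the yellow guard at (293,185), over the keys at the end facing the robot. The vial (247,150), dropper (219,166) and timer (284,146) are to its left. The jar and tape are far off to the right. In the side view the guard is at (295,217). Next I'll get the guard and box pose from depth.

```bash
cat >> h.py <<'E'
def cloud(p):
    f=p["color"].shape[0]/2/np.tan(np.radians(p["fov_y"])/2)
    v,u=np.mgrid[:400,:640]; d=p["depth"]
    c=np.stack([(u-p["cx"])/f*d,(v-p["cy"])/f*d,d],-1)
    return (c-np.array(p["t"]))@np.array(p["R"])
def yellow(p):
    h=cv2.cvtColor(p["color"],cv2.COLOR_RGB2HSV)
    return (h[...,0]>18)&(h[...,0]<32)&(h[...,1]>170)&(h[...,2]>90)
def rect(P):
    (c,s,a)=cv2.minAreaRect((P[:,:2]*1000).astype(np.float32)); return np.round(c,1),np.round(s,1),round(a,2)
E
python3 - <<'E'
from h import *
for n in ["scene","side"]:
    p=imaging.get_image(n); W=cloud(p); m=yellow(p)&(p["depth"]>0)
    near=(abs(W[...,0]-.55)<.2)&(abs(W[...,1]-.15)<.2)
    P=W[m&near]; print(n,len(P),np.percentile(P[:,2],[5,50,95]).round(4))
    zt=np.median(P[P[:,2]>.066][:,2]); T=P[abs(P[:,2]-zt)<.004]; print("guard top",zt,rect(T))
    B=W[near&(W[...,2]>.02)&(W[...,2]<.1)&(p["depth"]>0)]; print("box",len(B),rect(B))
    crop=p["color"][130:270,200:400]; cv2.imwrite(f"pics/{n}c.png",cv2.resize(crop,None,fx=4,fy=4,interpolation=cv2.INTER_CUBIC)[:,:,::-1])
E
```

```text
scene 1811 [0.0322 0.0724 0.076 ]
guard top 0.07290799223890652 (array([518.3, 152.2]), array([ 98.5, 163.6]), 19.68)
box 4312 (array([569.5, 201.5]), array([274.5, 241.4]), 19.43)Traceback (most recent call last):
  File "<stdin>", line 5, in <module>
    return _quantile_unchecked(
        a, q, axis, out, overwrite_input, method, keepdims, weights)
    return _ureduce(a,
                    func=_quantile_ureduce_func,
    ...<5 lines>...
                    overwrite_input=overwrite_input,
                    method=method)
    r = func(a, **kwargs)
    result = _quantile(arr,
                       quantiles=q,
    ...<2 lines>...
                       out=out,
                       weights=wgt)
    slices_having_nans = np.isnan(arr[-1, ...])
                                  ~~~^^^^^^^^^
IndexError: index -1 is out of bounds for axis 0 with size 0
```

View pics/scenec.png

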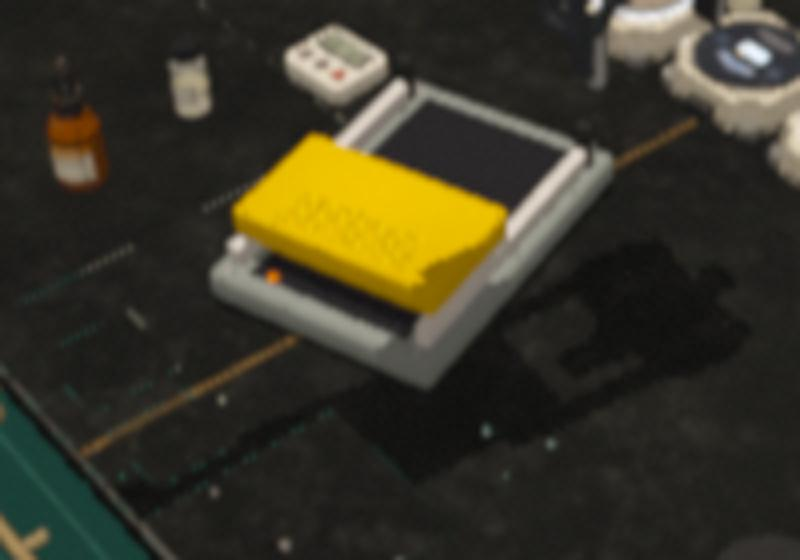

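The crop shows the guard clear, with its front edge running from (235,215) to (430,290). Yaw is about +19.7° and the guard size checks (98x164 mm). The side view needs looser yellow thresholds.

```bash
python3 - <<'E'
from h import *
p=imaging.get_image("side"); W=cloud(p); h=cv2.cvtColor(p["color"],cv2.COLOR_RGB2HSV)
print(h[215,295],W[215,295],p["depth"][215,295])
m=(h[...,0]>15)&(h[...,0]<35)&(h[...,1]>130)&(p["depth"]>0)
near=(abs(W[...,0]-.55)<.2)&(abs(W[...,1]-.15)<.2)
P=W[m&near];print(len(P)); T=P[(P[:,2]>.068)&(P[:,2]<.078)]
print(np.median(T[:,2]) if len(T) else 0, rect(T))
B=W[near&(W[...,2]>.02)&(W[...,2]<.055)&(p["depth"]>0)&(W[...,1]<.33)]; print("box",len(B),rect(B))
p=imaging.get_image("scene"); W=cloud(p)
near=(abs(W[...,0]-.57)<.18)&(abs(W[...,1]-.17)<.17)&(W[...,2]>.022)&(W[...,2]<.055)&(p["depth"]>0)
n,l,s,c=cv2.connectedComponentsWithStats(near.astype(np.uint8)); k=1+np.argmax(s[1:,4]); print("scene box",s[k],rect(W[l==k]))
E
```

```text
[ 26 116 255] [0.50526823 0.17411672 0.07394823] 1.2203057
532
0.07147975522656372 (array([517.6, 155.8]), array([ 95.7, 165.6]), 19.0)
box 2951 (array([569.3, 175.8]), array([252., 184.]), 19.26)
scene box [ 253  149  100   75 2494] (array([570.1, 168.6]), array([254.9, 179. ]), 18.54)
```

Both cameras agree: box origin about (0.570, 0.172), yaw about 19.3°, guard near 0. I'll turn the jaws along box y, set the fingers to straddle the 64 mm key spacing, and go in front of the guard.

step_arm(
  targets=[-0.02, -0.013, 0, 0.12, -0.04, -0.026, 0, 0.24, -0.06, -0.039, 0, 0.36, -0.08, -0.052, 0, 0.48, -0.1, -0.065, 0, 0.6, -0.12, -0.078, 0.01, 0.72, -0.14, -0.091, 0.03, 0.84, -0.16, -0.104, 0.05, 0.96, -0.18, -0.117, 0.07, 1.08, -0.191, -0.124, 0.08, 1.2, -0.191, -0.124, 0.09, 1.234, -0.191, -0.124, 0.09, 1.234],
  grip=0.05,
)

```text
t: 2.2
tool_pos: [0.4318, 0.1243, 0.1389]
tool_rot: [2.561, -1.815, -0.005]
contact_force: [0.6, 0.0, 0.0]
opening: 0.0502
```

```bash
cat >> h.py <<'E'
from scipy.spatial.transform import Rotation as Rn
O=np.array([.570,.172,0]); YAW=np.radians(19.3)
def pose(o=None):
    o=o or monitor.get_obs(); M=Rn.from_rotvec(o["tool_rot"]).as_matrix()
    B=Rn.from_euler("z",YAW).as_matrix()
    return dict(t=round(float(o["t"]),2),pos=np.round(o["tool_pos"],4),box=np.round(B.T@(o["tool_pos"]-O),4),x_ang=round(np.degrees(np.arctan2(M[1,0],M[0,0])),2),zax=M[:,2].round(3),F=np.round(o["contact_force"],1),op=round(float(o["opening"]),4))
E
python3 - <<'E'
from h import *
print(pose())
p=imaging.get_image("wrist"); cv2.imwrite("pics/w1.png",p["color"][:,:,::-1])
print(-np.array(p["R"]).T@p["t"])
E
```

```text
{'t': 2.2, 'pos': array([0.4318, 0.1243, 0.1389]), 'box': array([-0.1462,  0.0006,  0.1389]), 'x_ang': np.float64(-70.66), 'zax': array([-0.004, -0.   , -1.   ]), 'F': array([0.6, 0. , 0. ]), 'op': 0.0502}
[0.50917263 0.15047464 0.28114654]
```

View pics/w1.png

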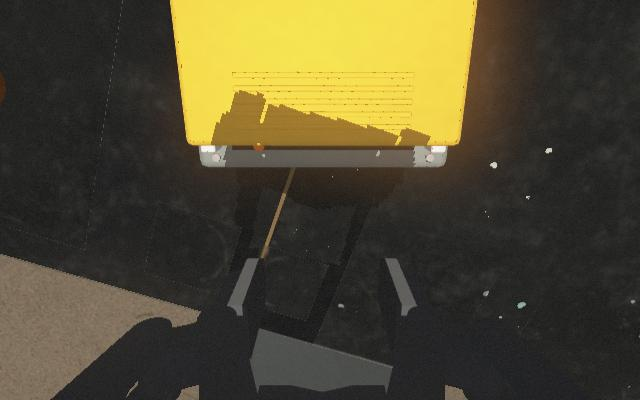

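The wrist view shows the guard's front edge level (row 145, columns 188–462). It is centred on the fingers (columns 245 and 400), so the alignment is good. Descend and push.

step_arm(
  targets=[0, 0, 0.02, 0, 0, 0, 0.04, 0, 0, 0, 0.06, 0, 0, 0, 0.075, 0, 0, 0, 0.082, 0, 0, 0, 0.082, 0],
)

```text
t: 2.75
tool_pos: [0.4324, 0.1237, 0.0574]
tool_rot: [2.561, -1.814, -0.005]
contact_force: [0.6, 0.1, -0.6]
opening: 0.0501
```

step_arm(
  targets=[0, -0.01, 0, 0, 0, -0.02, 0, 0, 0, -0.03, 0, 0, 0, -0.04, 0, 0, 0, -0.05, 0, 0, 0, -0.06, 0, 0, 0, -0.07, 0, 0, 0, -0.08, 0, 0, 0, -0.09, 0, 0, 0, -0.1, 0, 0],
)

```text
t: 3.58
tool_pos: [0.5277, 0.1572, 0.0572]
tool_rot: [2.561, -1.814, -0.005]
contact_force: [-2.3, -1.8, 1.5]
opening: 0.0499
```

```bash
python3 - <<'E'
from h import *
print(pose())
p=imaging.get_image("scene"); cv2.imwrite("pics/s2.png",cv2.resize(p["color"][110:260,180:420],None,fx=3,fy=3)[:,:,::-1])
E
```

```text
{'t': 3.58, 'pos': array([0.5277, 0.1572, 0.0572]), 'box': array([-0.0448, -0.    ,  0.0572]), 'x_ang': np.float64(-70.6), 'zax': array([-0.004, -0.001, -1.   ]), 'F': array([-2.3, -1.8,  1.5]), 'op': 0.0499}
```

View pics/s2.png

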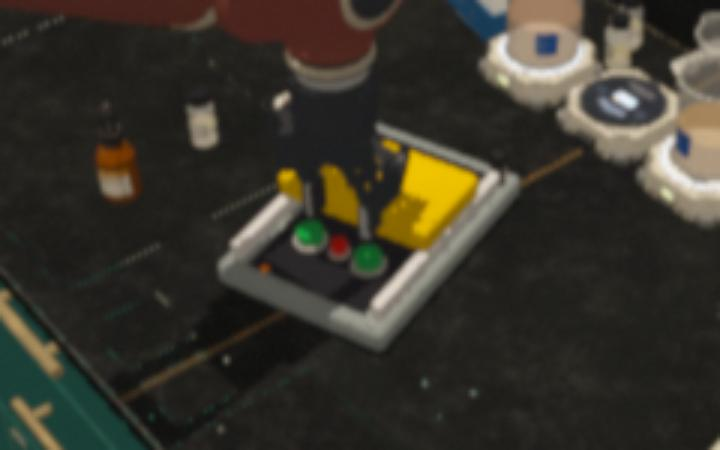

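The guard is sliding back at about 3 N and the green keys are exposed. I'll continue gently to the stop.

step_arm(
  targets=[0, -0.006, 0, 0, 0, -0.012, 0, 0, 0, -0.018, 0, 0, 0, -0.023, 0, 0, 0, -0.026, 0, 0, 0, -0.028, 0, 0, 0, -0.03, 0, 0],
)

```text
t: 4.22
tool_pos: [0.5575, 0.1677, 0.0571]
tool_rot: [2.563, -1.815, -0.004]
contact_force: [-1.4, -0.6, -1.2]
opening: 0.0498
```

step_arm(
  targets=[0, -0.002, 0, 0, 0, -0.004, 0, 0, 0, -0.004, 0, 0],
)

```text
t: 4.47
tool_pos: [0.5581, 0.1679, 0.057]
tool_rot: [2.556, -1.81, -0.013]
contact_force: [-14.2, -5.5, 10.0]
opening: 0.05
```

```bash
python3 -c "
from h import *
print(pose())"
```

```text
{'t': 4.47, 'pos': array([0.5581, 0.1679, 0.057 ]), 'box': array([-0.0126,  0.0001,  0.057 ]), 'x_ang': np.float64(-70.6), 'zax': array([-0.012, -0.003, -1.   ]), 'F': array([-14.2,  -5.5,  10. ]), 'op': 0.05}
```

A force of 14 N at box x = -12.6 mm means the guard is at its stop, as predicted. Hold briefly, then back off and look at the keys.

step_arm(
  targets=[0, -0.001, 0, 0, 0, -0.001, 0, 0, 0, -0.001, 0, 0, 0, 0.005, 0, 0, 0, 0.02, 0, 0, 0, 0.04, -0.02, 0, 0, 0.06, -0.04, 0, 0, 0.08, -0.06, 0, 0, 0.1, -0.08, 0, 0, 0.11, -0.09, 0, 0, 0.11, -0.09, 0, 0, 0.11, -0.09, 0],
)

```text
t: 5.47
tool_pos: [0.4564, 0.1318, 0.1496]
tool_rot: [2.559, -1.812, -0.008]
contact_force: [0.3, -0.3, -0.5]
opening: 0.0501
```

```bash
python3 - <<'E'
from h import *
print(pose())
B=Rn.from_euler("z",YAW).as_matrix()
for n in ["wrist","scene","side"]:
    p=imaging.get_image(n); im=p["color"].copy()
    for k,z in [("key_left_top",.044),("key_right_top",.044),("guard_front",.061)]:
        for r in imaging.mark_of(k,p)[:1]:
            w=pix2w(p,r["uv"],z=z); print(n,k,np.round(r["uv"],1),round(r["score"],2),w.round(4),"box",(B.T@(w-O)).round(4), "d",pix2w(p,r["uv"]).round(3))
    # green/red blobs
    h=cv2.cvtColor(im,cv2.COLOR_RGB2HSV); W=cloud(p)
    near=np.linalg.norm(W[...,:2]-[.518,.154],axis=-1)<.07
    for nm,m in [("green",(h[...,0]>45)&(h[...,0]<85)&(h[...,1]>120)&(h[...,2]>50)),("red",((h[...,0]<6)|(h[...,0]>174))&(h[...,1]>150))]:
        m=m&near; k,l,s,c=cv2.connectedComponentsWithStats(m.astype(np.uint8))
        for i in range(1,k):
            if s[i,4]>15: w=pix2w(p,c[i],z=.042); print("  ",nm,s[i,4],c[i].round(1),"box",(B.T@(w-O)).round(4))
    cv2.imwrite(f"pics/{n}3.png",im[:,:,::-1])
    m=yellow(p)&(p["depth"]>0)&(abs(W[...,2]-.073)<.004)&(abs(W[...,0]-.57)<.15)&(abs(W[...,1]-.17)<.15)
    if m.sum()>50: print("  guard",rect(W[m]))
E
```

```text
{'t': 5.47, 'pos': array([0.4564, 0.1318, 0.1496]), 'box': array([-0.1205, -0.0004,  0.1496]), 'x_ang': np.float64(-70.6), 'zax': array([-0.008, -0.002, -1.   ]), 'F': array([ 0.3, -0.3, -0.5]), 'op': 0.0501}
wrist key_left_top [274.6 106.9] 0.86 [0.5072 0.1822 0.044 ] box [-0.0559  0.0304  0.044 ] d [0.507 0.182 0.043]
wrist key_right_top [370.1 108.5] 0.63 [0.5275 0.1214 0.044 ] box [-0.0569 -0.0337  0.044 ] d [0.527 0.121 0.045]
wrist guard_front [320.3  14.5] 0.92 [0.5673 0.1708 0.061 ] box [-0.003  -0.0003  0.061 ] d [0.568 0.171 0.056]
   green 33 [282.   89.3] box [-0.0447  0.0252  0.042 ]
   green 76 [362.8  94.5] box [-0.0479 -0.0287  0.042 ]
   green 23 [385.1 109. ] box [-0.0573 -0.0441  0.042 ]
   red 315 [321.3 104.6] box [-0.0546 -0.0009  0.042 ]
  guard (array([564.7, 186.3]), array([  3.9, 127.3]), 19.45)
scene key_left_top [282.1 186.9] 0.44 [0.5057 0.184  0.044 ] box [-0.0567  0.0326  0.044 ] d [0.505 0.182 0.046]
scene key_right_top [301.6 195.4] 0.62 [0.5261 0.1223 0.044 ] box [-0.0579 -0.0324  0.044 ] d [0.527 0.124 0.043]
scene guard_front [301.1 171. ] 0.74 [0.5748 0.1874 0.061 ] box [0.0096 0.013  0.061 ] d [0.565 0.174 0.075]
   green 63 [283.  186.8] box [-0.0533  0.032   0.042 ]
   green 70 [302.2 194.7] box [-0.0531 -0.0312  0.042 ]
   red 31 [292.5 190.8] box [-0.0534  0.0002  0.042 ]
  guard (array([613.8, 185.1]), array([104.5, 163.1]), 17.25)
side key_left_top [292.2 231.3] 0.62 [0.4946 0.2003 0.044 ] box [-0.0618  0.0516  0.044 ] d [0.498 0.196 0.041]
side key_right_top [299.8 214.8] 0.58 [0.5267 0.1249 0.044 ] box [-0.0564 -0.0301  0.044 ] d [0.527 0.125 0.044]
side guard_front [275.8 213.9] 0.97 [0.5611 0.1801 0.061 ] box [-0.0057  0.0106  0.061 ] d [0.57  0.17  0.053]
   red 22 [295.3 222.7] box [-0.056   0.0078  0.042 ]
```

View pics/wrist3.png

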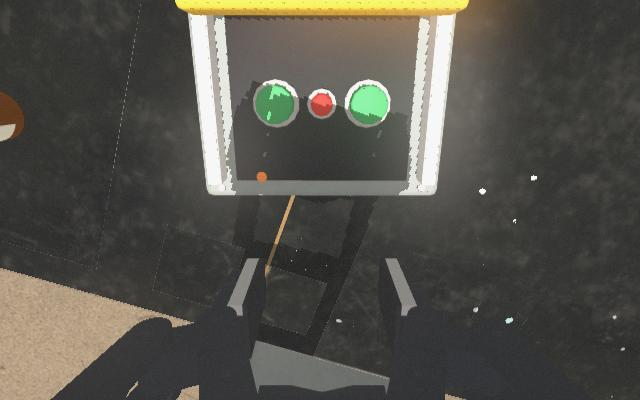

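The wrist view shows the green keys at (276,103) and (368,103) and the red key at (321,104). Their midpoint is at box x of about -0.055, y of about -0.001. The guard front is at -0.003, exactly the stop position. The scene-camera marks for both keys agree within 2 mm; the side mark for the left key is 19 mm off, because the robot partly hides it, so I'm ignoring it. Moving over the keys with a 56 mm opening, to put a tip inside each key and well clear of the red one.

step_arm(
  targets=[0.0005, -0.02, 0, 0, 0.0005, -0.04, 0, 0, 0.0005, -0.06, 0.01, 0, 0.0005, -0.066, 0.03, 0, 0.0005, -0.066, 0.05, 0, 0.0005, -0.066, 0.07, 0, 0.0005, -0.066, 0.085, 0, 0.0005, -0.066, 0.093, 0, 0.0005, -0.066, 0.093, 0],
  grip=0.056,
)

```text
t: 6.82
tool_pos: [0.515, 0.1526, 0.052]
tool_rot: [2.554, -1.808, -0.018]
contact_force: [-0.8, 0.2, 0.0]
opening: 0.0558
```

```bash
python3 - <<'E'
from h import *
print(pose())
for n in ["scene","side"]:
    p=imaging.get_image(n); y=130 if n=="scene" else 160
    cv2.imwrite(f"pics/{n}4.png",cv2.resize(p["color"][y:y+100,225:360],None,fx=5,fy=5,interpolation=cv2.INTER_CUBIC)[:,:,::-1])
p=imaging.get_image("wrist"); cv2.imwrite("pics/wrist4.png",p["color"][:,:,::-1])
E
```

```text
{'t': 6.82, 'pos': array([0.515 , 0.1526, 0.052 ]), 'box': array([-0.0583, -0.0002,  0.052 ]), 'x_ang': np.float64(-70.6), 'zax': array([-0.017, -0.004, -1.   ]), 'F': array([-0.8,  0.2,  0. ]), 'op': 0.0558}
```

View pics/scene4.png

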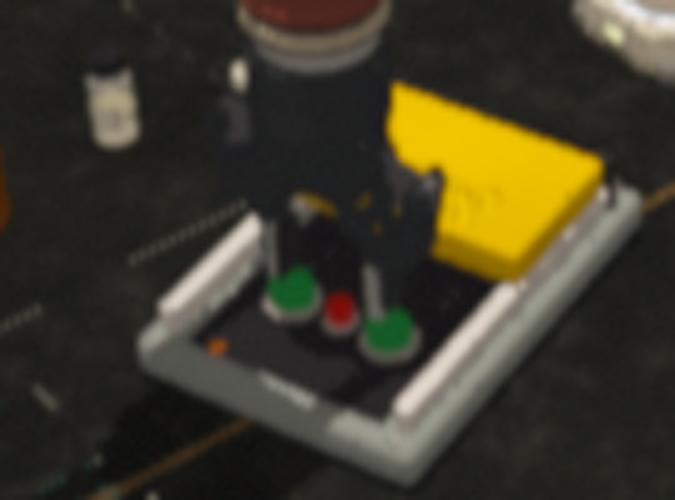

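View pics/wrist4.png

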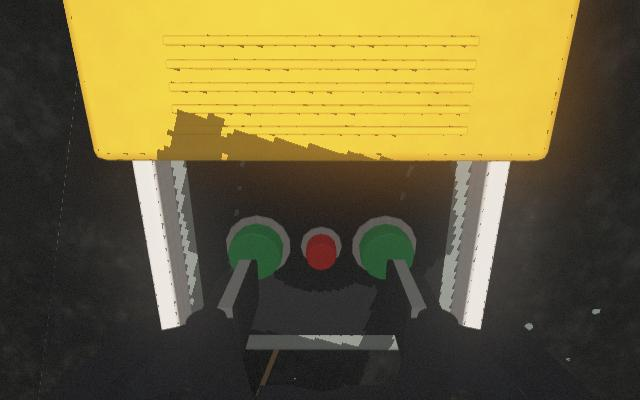

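Each fingertip is over its own green key (wrist view: tips at about (248,262) and (397,262), clear of the red key at (321,252)). Lower gently until contact.

step_arm(
  targets=[0, -0.002, 0.004, 0, 0, -0.002, 0.008, 0, 0, -0.002, 0.011, 0, 0, -0.002, 0.011, 0],
)

```text
t: 7.3
tool_pos: [0.519, 0.1536, 0.044]
tool_rot: [2.557, -1.81, -0.012]
contact_force: [-0.1, 1.4, -1.3]
opening: 0.056
```

step_arm(
  targets=[0, 0, 0.002, 0, 0, 0, 0.003, 0, 0, 0, 0.003, 0],
)

```text
t: 7.55
tool_pos: [0.5186, 0.1535, 0.0406]
tool_rot: [2.556, -1.81, -0.013]
contact_force: [-0.2, 0.0, -0.1]
opening: 0.0565
```

step_arm(
  targets=[0, 0, 0.002, 0, 0, 0, 0.003, 0, 0, 0, 0.003, 0],
)

```text
t: 7.8
tool_pos: [0.519, 0.1536, 0.0381]
tool_rot: [2.557, -1.81, -0.012]
contact_force: [-0.4, -0.1, 4.5]
opening: 0.0558
```

step_arm(
  targets=[0, 0, 0.002, 0, 0, 0, 0.003, 0, 0, 0, 0.003, 0],
)

```text
t: 8.05
tool_pos: [0.5191, 0.1536, 0.0357]
tool_rot: [2.557, -1.81, -0.012]
contact_force: [-2.9, -0.5, 7.3]
opening: 0.0557
```

Contact was at about z = 0.0385, and the force is growing as two springs should (4.5 N to 7.3 N). I'll check symmetry before going on.

```bash
python3 - <<'E'
from h import *
o=monitor.get_obs(); print(pose(o),o["wrist_torque"].round(2))
p=imaging.get_image("wrist"); cv2.imwrite("pics/wrist5.png",p["color"][150:330,150:500][:,:,::-1].repeat(2,0).repeat(2,1))
E
```

```text
{'t': 8.05, 'pos': array([0.5191, 0.1536, 0.0357]), 'box': array([-0.0541, -0.0006,  0.0357]), 'x_ang': np.float64(-70.59), 'zax': array([-0.012, -0.003, -1.   ]), 'F': array([-2.9, -0.5,  7.3]), 'op': 0.0557} [-0.08  0.53  0.06]
```

View pics/wrist5.png

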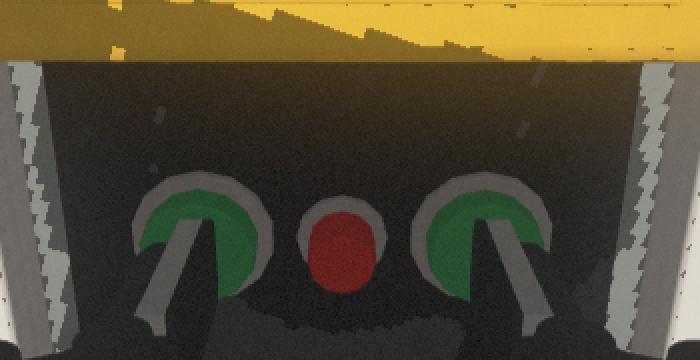

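Both keys look equally depressed (tips at about (192,222) and (492,222), symmetric), and the red key at (342,252) is untouched. Press to the bottom.

step_arm(
  targets=[0, 0, 0.001, 0, 0, 0, 0.002, 0, 0, 0, 0.003, 0, 0, 0, 0.004, 0, 0, 0, 0.005, 0, 0, 0, 0.005, 0],
)

```text
t: 8.6
tool_pos: [0.5192, 0.1536, 0.0328]
tool_rot: [2.556, -1.809, -0.013]
contact_force: [-8.4, -1.2, 13.7]
opening: 0.0563
```

step_arm(
  targets=[0, 0, 0.001, 0, 0, 0, 0.002, 0, 0, 0, 0.003, 0, 0, 0, 0.004, 0, 0, 0, 0.004, 0, 0, 0, 0.004, 0],
)

```text
t: 9.1
tool_pos: [0.5193, 0.1536, 0.0326]
tool_rot: [2.555, -1.807, -0.015]
contact_force: [-13.4, -2.1, 25.2]
opening: 0.0562
```

```bash
python3 - <<'E'
from h import *
o=monitor.get_obs(); print(pose(o),o["wrist_torque"].round(2))
p=imaging.get_image("wrist"); cv2.imwrite("pics/wrist6.png",p["color"][150:330,150:500][:,:,::-1].repeat(2,0).repeat(2,1))
E
```

```text
{'t': 9.1, 'pos': array([0.5193, 0.1536, 0.0326]), 'box': array([-0.0539, -0.0006,  0.0326]), 'x_ang': np.float64(-70.55), 'zax': array([-0.015, -0.004, -1.   ]), 'F': array([-13.4,  -2.1,  25.2]), 'op': 0.0562} [-0.5   2.22  0.01]
```

View pics/wrist6.png

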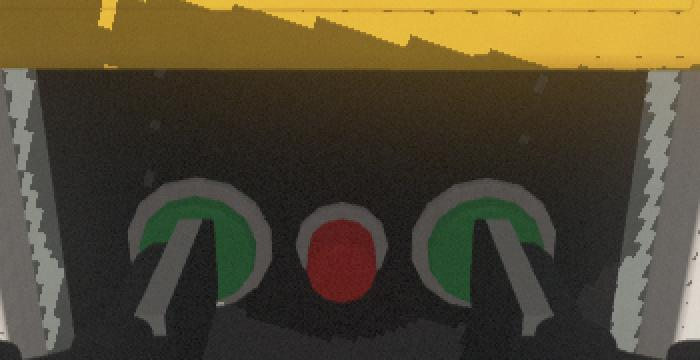

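Fully bottomed: the force rose to 25 N with no further motion, and both keys are equally sunk. I'll hold for about 3 s with a slight downward bias, since targets count from the measured pose.

step_arm(
  targets=[0, 0, 0.003, 0, 0, 0, 0.003, 0, 0, 0, 0.003, 0, 0, 0, 0.003, 0, 0, 0, 0.003, 0, 0, 0, 0.003, 0, 0, 0, 0.003, 0, 0, 0, 0.003, 0, 0, 0, 0.003, 0, 0, 0, 0.003, 0, 0, 0, 0.003, 0, 0, 0, 0.003, 0],
)

```text
t: 10.15
tool_pos: [0.5193, 0.1536, 0.0327]
tool_rot: [2.554, -1.806, -0.017]
contact_force: [-10.5, -2.2, 21.8]
opening: 0.056
```

step_arm(
  targets=[0, 0, 0.003, 0, 0, 0, 0.003, 0, 0, 0, 0.003, 0, 0, 0, 0.003, 0, 0, 0, 0.003, 0, 0, 0, 0.003, 0, 0, 0, 0.003, 0, 0, 0, 0.003, 0, 0, 0, 0.003, 0, 0, 0, 0.003, 0, 0, 0, 0.003, 0, 0, 0, 0.003, 0],
)

```text
t: 11.15
tool_pos: [0.5192, 0.1536, 0.0327]
tool_rot: [2.552, -1.804, -0.019]
contact_force: [-11.0, -2.6, 20.8]
opening: 0.0559
```

step_arm(
  targets=[0, 0, 0.003, 0, 0, 0, 0.003, 0, 0, 0, 0.003, 0, 0, 0, 0.003, 0, 0, 0, 0.003, 0, 0, 0, 0.003, 0, 0, 0, 0.003, 0, 0, 0, 0.003, 0, 0, 0, 0.003, 0, 0, 0, 0.003, 0, 0, 0, 0.003, 0, 0, 0, 0.003, 0],
)

```text
t: 12.15
tool_pos: [0.5192, 0.1536, 0.0327]
tool_rot: [2.551, -1.803, -0.021]
contact_force: [-10.4, -1.9, 19.9]
opening: 0.0557
```

```bash
python3 - <<'E'
from h import *
o=monitor.get_obs(); print(pose(o),o["wrist_torque"].round(2))
for n in ["scene","side"]:
    p=imaging.get_image(n); y=130 if n=="scene" else 160
    cv2.imwrite(f"pics/{n}7.png",cv2.resize(p["color"][y:y+100,225:360],None,fx=5,fy=5,interpolation=cv2.INTER_CUBIC)[:,:,::-1])
E
```

```text
{'t': 12.15, 'pos': array([0.5192, 0.1536, 0.0327]), 'box': array([-0.054 , -0.0006,  0.0327]), 'x_ang': np.float64(-70.51), 'zax': array([-0.021, -0.006, -1.   ]), 'F': array([-10.4,  -1.9,  19.9]), 'op': 0.0557} [-0.41  1.81 -0.08]
```

View pics/scene7.png

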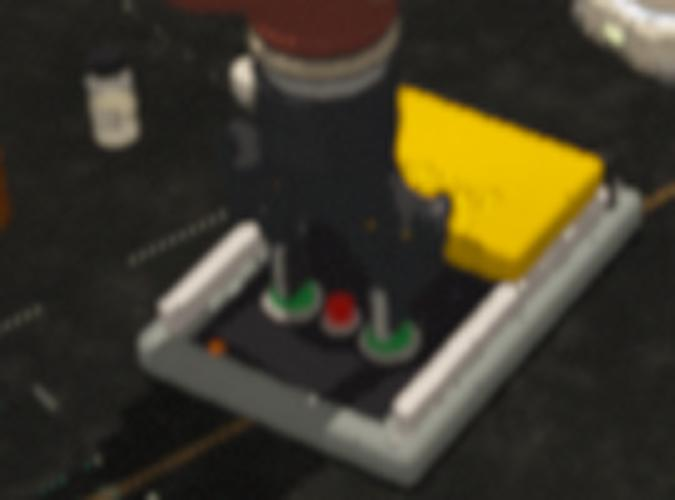

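Both keys are sunk flush and the red one stands up. Held for over 3 s at 20 N or more. Now release straight up.

step_arm(
  targets=[0, 0, -0.005, 0, 0, 0, -0.015, 0, 0, 0, -0.03, 0, 0, 0.01, -0.05, 0, 0, 0.03, -0.07, 0, 0, 0.05, -0.09, 0, 0, 0.065, -0.11, 0, 0, 0.065, -0.11, 0, 0, 0.065, -0.11, 0],
)

```text
t: 13.0
tool_pos: [0.4609, 0.1327, 0.1453]
tool_rot: [2.553, -1.805, -0.017]
contact_force: [0.6, 0.3, -0.7]
opening: 0.0561
```

```bash
python3 - <<'E'
from h import *
print(pose())
B=Rn.from_euler("z",YAW).as_matrix()
for n in ["wrist","scene"]:
    p=imaging.get_image(n); cv2.imwrite(f"pics/{n}8.png",p["color"][:,:,::-1])
    for k,z in [("key_left_top",.044),("key_right_top",.044),("guard_front",.061),("vial_a",0),("dropper_bottle",0),("sample_jar",0),("timer",0),("tape_blue",0)]:
        for r in imaging.mark_of(k,p)[:1]:
            w=pix2w(p,r["uv"],z=z); print(n,k,np.round(r["uv"],1),round(r["score"],2),w.round(3),"box",(B.T@(w-O)).round(4),"d",pix2w(p,r["uv"]).round(4))
E
```

```text
{'t': 13.0, 'pos': array([0.4609, 0.1327, 0.1453]), 'box': array([-0.116 , -0.0011,  0.1453]), 'x_ang': np.float64(-70.52), 'zax': array([-0.017, -0.006, -1.   ]), 'F': array([ 0.6,  0.3, -0.7]), 'op': 0.0561}
wrist key_left_top [272.1 110. ] 0.56 [0.509 0.183 0.044] box [-0.0541  0.0309  0.044 ] d [0.5088 0.1832 0.0446]
wrist key_right_top [370.2 114.3] 0.63 [0.528 0.121 0.044] box [-0.0567 -0.0339  0.044 ] d [0.5277 0.1213 0.0442]
wrist guard_front [320.9  18.6] 0.93 [0.568 0.17  0.061] box [-0.0022 -0.0012  0.061 ] d [0.5689 0.1704 0.0564]
wrist sample_jar [321.7  20.1] 0.7 [0.575 0.172 0.   ] box [ 0.005  -0.0016  0.    ] d [0.5716 0.1708 0.0296]
wrist tape_blue [271.3 115.1] 0.64 [0.499 0.187 0.   ] box [-0.062   0.0376  0.    ] d [0.5052 0.1829 0.0426]
scene key_left_top [283.4 186.5] 0.59 [0.509 0.183 0.044] box [-0.0535  0.0304  0.044 ] d [0.5086 0.1817 0.0454]
scene key_right_top [282.3 148.3] 0.73 [0.606 0.324 0.044] box [0.0846 0.1313 0.044 ] d [0.4629 0.0965 0.2509]
scene guard_front [301.3 171.8] 0.71 [0.573 0.184 0.061] box [0.007  0.0106 0.061 ] d [0.5662 0.1744 0.0713]
scene vial_a [247.2 156.8] 0.56 [0.53  0.408 0.   ] box [0.0398 0.2359 0.    ] d [0.5241 0.3971 0.0094]
scene dropper_bottle [221.6 170.8] 0.56 [0.435 0.401 0.   ] box [-0.0519  0.2609  0.    ] d [0.4239 0.3758 0.0224]
scene sample_jar [391.7 303.7] 0.7 [ 0.492 -0.261  0.   ] box [-0.217  -0.3827  0.    ] d [ 0.4672 -0.281   0.0449]
scene timer [283.8 146.4] 0.49 [0.646 0.377 0.   ] box [0.1397 0.1683 0.    ] d [0.4642 0.0913 0.2589]
scene tape_blue [421.7 311.3] 0.7 [ 0.529 -0.319  0.   ] box [-0.2007 -0.4495  0.    ] d [ 0.5144 -0.3285  0.0253]
```

View pics/wrist8.png

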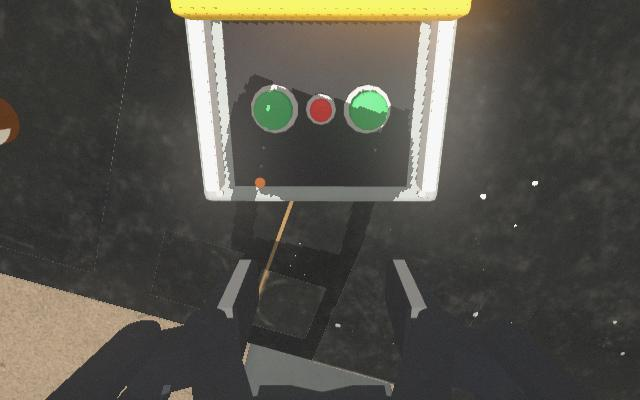

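View pics/scene8.png

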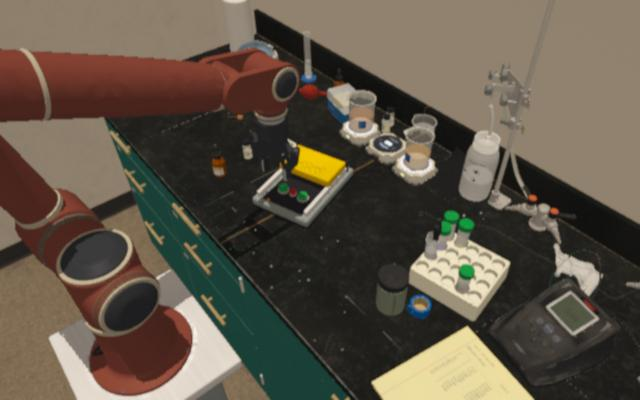

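The keys are up again (tops at 0.0446 and 0.0442 m), the guard front is at its stop (wrist, (321,19)), and the vial, dropper, jar and tape are where they were. Handing in.

```bash
python3 -c "
from h import *
print(ticket.finish_job())"
```

```text
the job is handed in; nothing more can be done
None
```

I pushed the guard back to its stop, held both green keys down together for more than 3 s, let them spring up, and handed the job in at about 13 s. The hand-in gives no verdict, so these results rest on my own checks.

- **Guard:** the push force rose to about 15 N at the stop. The last wrist picture put the guard's front face at box x = -2 mm; the nominal stop position is -3 mm.
- **Green keys:** both went down symmetrically and bottomed out, with 20–25 N on the fingers during the hold. After release, depth put their tops at 44.6 and 44.2 mm (nominal 44), with no contact force left on the tool.
- **Red stop key:** it showed untouched in every picture, including the ones taken during the press.
- **Bystanders:** the vial, dropper bottle, jar and tape marks repeat within about 14 mm of the start, roughly the network's scatter, and the pictures show no change. The timer was hidden behind the gripper in the last scene picture, so its mark there is not a real check, but the arm never went near it.

**Disagreements:** a few network reports were wrong, and I ignored them:
- the side camera's left key mark was 19 mm off
- the last scene mark for the right key landed on the gripper
- the scene camera's guard-front marks were 14–16 mm off
- the last wrist picture gave false jar and tape hits

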